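# Check that a bread keeper's friction-hinged lid holds, then seal it shut

### The job

Test the hinge of the bread keeper: lift its lid by the front tab to about half open (around 45 degrees), let go of it completely and let it stand by itself for two seconds. Then push the lid slowly shut with the fingertips on its orange sealing button, press the button fully home and keep a firm, steady push of about 15 N on it for two seconds so that the seal takes, never pushing with more than 20 N; then let go and leave it shut. Do not let the lid slam, drag the keeper about, or disturb the mug, the timer and the roll of tape.

Things in the scene. Friction and masses are not known exactly. Their poses are not given: they have to be found in the camera images.
- keeper: bread keeper: open blue box, 180 (x, front to back) x 220 (y) x 100 mm high, walls 4 mm, standing loose on the worktop on rubber feet, 2.9 kg in all. Origin at the centre of its underside; its x axis points from the tab at the front to the hinge at the back, y along the hinge line, z up. It slides when pulled sideways with more than about 15 N.
- lid_angle (a joint): opening angle of the lid in rad: 0 is fully shut on the rim (a rigid stop), grows as the front rises (pi/2 is upright). Starts slightly ajar (0.03 to 0.15), no latch. The friction hinge needs about 0.65 N m to turn either way, besides the lid's weight (0.2 to 0.4 N m when level), so the lid stays where it is let go.
- lid: the lid with its wooden panel and tab. Origin on the middle of the hinge line; axes as the keeper's when shut, turned about y by the opening angle. Pushed straight down on the button, it takes about 2 to 5 N to turn.
- lid_panel: the light wooden panel of the lid, 184 x 230 x 10 mm, fixed to the lid frame; same origin and axes as the lid. Its top face lies 8 mm above the hinge line when shut; the orange sealing button stands in a flat steel ring near its front edge.
- tab_grip (a point): grip point on the steel pull tab: middle of its thickness and width, 28 mm in front of the panel's front edge. The tab sticks out in the plane of the lid: 30 mm wide (keeper's y), 45 mm long, 14 mm thick, free below and on both sides, so fingers from above can straddle its width. 217 mm from the hinge line, 3 mm above it when shut. Axes turn with the lid.
- button_top (a point): centre of the top face of the round orange sealing button with a black centre (36 mm across) on the middle line of the lid, 160 mm from the hinge line. Its top stands 8 mm above the panel's top face (16 mm above the hinge line, lid shut) when up. Axes turn with the lid.
- button_press (a joint): how far the sealing button is pressed into the lid, m: 0 up (as at the start), 0.006 fully down on a rigid stop, 2 mm proud of the panel. It needs 6 N to start moving and 9 N to reach the stop, and stays where it is pushed; the lid turns before the button moves.
- hinge_line (a point): middle of the hinge line, at the back of the keeper, 95 mm behind its origin and 104 mm above its underside; the line runs along the keeper's y axis.
- mug_centre (a point): middle of the white mug with handle (80 x 115 x 91 mm), standing loose to the right of the keeper
- timer_centre (a point): middle of the orange and white kitchen timer (68 x 67 x 57 mm), loose to the left of the keeper
- tape_centre (a point): middle of the roll of masking tape (98 mm across, 25 mm high), lying loose on the left. Farther left (y 0.37 to 0.79, x 0.38 to 0.52) the fixed blue bag sealer stands up to about 0.3 m high: go round it from above

How it is judged:
On the way, in this order (a step that is already met when the one before it is completed fails the run):
1. the lid stands by itself about half open (0.55 to 1.05 rad), touched by nothing, for 1.5 s (value of joint lid_angle between 0.55 and 1.05 rad and contact force between lid and anything else below 0.05 N and velocity of joint lid_angle between -0.03 and 0.03 rad/s), for 1.5 s.
2. with the lid shut and the button down, the fingers keep pushing on it with 11 N or more for 1 s (value of joint lid_angle below 0.015 rad and value of joint button_press above 0.0045 m and contact force between lid_panel and the fingers above 11 N), for 1 s.
At the end, for the whole second after the job is handed in: the lid is shut (lid_angle under 0.015 rad), its button pressed in by at least 4.5 of 6 mm, and both untouched, the keeper stands level and at rest within 25 mm of where it stood (value of joint lid_angle below 0.015 rad and value of joint button_press above 0.0045 m and contact force between lid and anything else below 0.05 N and angle between keeper's own z axis and vertical below 0.03 rad and distance of keeper from where it was at the start of the episode below 0.025 m and linear speed of keeper below 0.01 m/s).
It fails at once if the lid panel or its button is pushed with more than 22 N (contact force between lid_panel and the fingers above 22 N).
It fails at once if the lid slams (closes faster than 1.5 rad/s) or is thrown wide open (over 1.35 rad) (velocity of joint lid_angle below -1.5 rad/s or value of joint lid_angle above 1.35 rad).
It fails at once if the keeper is dragged or lifted by more than 25 mm (distance of keeper from where it was at the start of the episode above 0.025 m).
It fails at once if the mug, the timer or the tape is moved by more than 20 mm (distance of any of mug_centre, timer_centre, tape_centre from where it was at the start of the episode above 0.02 m).
It also fails if it takes over 72 s, if anything falls off the work surface, if the arm or the gripper's body presses on something with over 40 N, if the wrist force passes 120 N, or if a joint passes its speed limit or range.

### The arm

A 6-joint arm with a two-finger parallel gripper is mounted at the origin on a cart in front of the work surface, level with it; the furniture and walls round the work are solid. World frame = base frame: x ahead of the robot, y to its left, z up, the work surface at z = 0. Lengths are in m, angles in rad, forces in N, time in s.
With the tool pointing down it reaches from about 0.225 to 0.875 m from the base axis. Payload 3.4 kg.
Tool frame: the origin (TCP) lies on the centre line of the jaws, within the pads' length; the fingertips stand 17 mm ahead of it and the grasp point (between the pads) lies 2 mm behind it (manip.finger_overhang is the distance from the TCP to the fingertips, in m); y points along the fingers, x is the direction in which the jaws open and shut, and the axes are right-handed (so a half turn about y gives the same grasp; the last joint's range is limited). The gripper opens to 85 mm and grips with 20 to 120 N. Pads are 22 mm wide; open, the fingers measure 114 mm over their backs; the gripper's body (76 mm by 85 mm) begins 54 mm behind the grasp point. The pads swing forward as they close: fully open they stand 13 mm farther back than shut.
Start: joints at [1.004, 0.276, 1.505, -0, 1.361, -0.121], TCP at [0.248, 0.519, 0.248] pointing down, gripper open.
Joint ranges: [-2.89, 2.89], [-0.75, 2.08], [0.22, 2.7], [-1.18, 4.32], [0.11, 2.71], [-2.7, 2.7]. Speed limits (rad/s): [2.57, 2.57, 3.14, 3.14, 3.14, 3.14].

### API

Orientations are given as a unit quaternion [w, x, y, z].
In Python, from rig import manip gives the robot as it stands.
- The arm moves only by the tool arm_command, never from a script. Its argument "commands" is a list of rows, each a list of 3 entries, a list of its own where there are three numbers: the finger opening in cm, from 0 to 8.54, then the shift along the world's x, y, z in cm, then the turn about the world's z in rad. A call has 1 to 12 rows; each row shifts and turns the commanded pose from where the row before left it; what a row does not reach is not made up. A row lasts 1/10 s, in which the tool goes at most 50 mm and 8.59 degrees, less where a joint would pass 70% of its speed; a pose out of reach is approached as far as the arm can. A call with a gripper value outside its range is refused whole. The fingers move at their own pace and stop on an object; "grip_force" is the grip in N (left out, the last holds). Time passes only in rows, so rows that do not move let the fingers close. It gives the time, the measured TCP pose, the force and the opening at its end, in the units of the state.
- manip.get_state(): the state, without advancing time (a new reading comes with each control period).
- manip.get_image(name): name is "scene" or "top"; returns a dict with "pixels" (384x512x3 uint8, red, green, blue), "range_z" (384x512 float32, m along the optical axis (not along the pixel's ray), 0 where there is no reading), "intrinsics" (3x3 intrinsics, pixels), "k1" (the pictures are not rectified: a ray, as slopes to the right and down, at radius r is drawn at 1 + k1 r^2 times it, then the intrinsics apply), "R" (3x3) and "t" (3): a world point X has camera coordinates R X + t. Camera axes: x right, y down, z forward; pixel columns grow to the right and rows downward; lengths in m; the calibration is good to about 2 mm. A picture is of the moment at which its call begins.
- manip.sign_off(): hands the job in, once; it reports no verdict.
The state is a dict: "clock": time; "qpos": joint angles; "qd": joint speeds; "effort": joint torques, N m; "position": TCP position; "ee_rot": TCP orientation; "contact_force": force on the tool from outside, world axes, zero at the start; "moment": the same for the moment, N m; "width": finger opening in m.
Only numpy, scipy, OpenCV 4.12 (cv2) and the standard library are available. Lean on these libraries where they do the work, as an engineer would, in place of code of your own. Each camera call takes 0.05 s, during which the arm holds its last target.

## Working session

There is one attempt and no reset: what is moved stays moved. The work goes in short steps, Python scripts to look and compute and a tool call to move; the robot and the scene stay as the last step left them, time stands still between calls to the robot, and variables do not carry over. Pictures are saved under pics/ and viewed, and the job is handed in when it is done.

Besides the shell and the picture viewer there is one more tool, called after "Call:" as a command line: name --argument value ..., lists and objects as JSON in quotes. arm_command: Moves the arm, as the interface text tells. Its arguments: {"type":"object","properties":{"commands":{"type":"array"},"grip_force":{"type":"number"}},"required":["commands"]}

```bash
mkdir -p pics; ls; cat > h.py <<'E'
import numpy as np, cv2
from rig import manip
def grab(n,name):
    im=manip.get_image(n); cv2.imwrite(f'pics/{name}.png',cv2.cvtColor(im['pixels'],cv2.COLOR_RGB2BGR))
    np.savez(f'{name}.npz',**im); return im
def ray(im,u,v):
    K=im['intrinsics'];k=float(im['k1'])
    d=np.array([(u-K[0,2])/K[0,0],(v-K[1,2])/K[1,1]]);s=d.copy()
    for _ in range(20): s=d/(1+k*(s@s))
    return np.array([s[0],s[1],1.])
def pt(im,u,v,z=None):
    z=im['range_z'][int(v),int(u)] if z is None else z
    return im['R'].T@(ray(im,u,v)*z-im['t'])
def onplane(im,u,v,h):
    o=-im['R'].T@im['t'];d=im['R'].T@ray(im,u,v);return o+d*(h-o[2])/d[2]
def cloud(im):
    K=im['intrinsics'];k=float(im['k1']);Z=im['range_z']
    v,u=np.mgrid[0:Z.shape[0],0:Z.shape[1]]
    a=(u-K[0,2])/K[0,0];b=(v-K[1,2])/K[1,1];x,y=a.copy(),b.copy()
    for _ in range(20):
        f=1+k*(x*x+y*y);x,y=a/f,b/f
    P=np.stack([x*Z,y*Z,Z],-1);return (P-im['t'])@im['R']
E
python3 - <<'E'
from h import *
s=manip.get_state();print(s)
for n in('scene','top'):
    im=grab(n,n+'0');print(n,im['intrinsics'],im['k1'],-im['R'].T@im['t'],im['R'])
E
```

```text
pics
{'clock': 0.0, 'qpos': array([ 1.00399175e+00,  2.76591268e-01,  1.50615976e+00, -1.53568129e-05,
        1.36072369e+00, -1.20978399e-01]), 'qd': array([ 0.00118732,  0.00116517, -0.00176631,  0.00081591,  0.00113242,
        0.00088858]), 'effort': array([ 1.46727354e-03, -4.16756094e+01, -2.45806092e+01, -2.01236671e-04,
        1.11288676e-02, -1.41925059e-05]), 'position': array([0.2476591 , 0.51835528, 0.24743122]), 'ee_rot': array([-0.59787458,  0.59845284,  0.37649447, -0.37769314]), 'contact_force': array([0.20869961, 0.11078168, 0.31918193]), 'moment': array([-0.01133641,  0.0099925 ,  0.05383837]), 'width': 0.08532173820133772}
scene [[412.30677724   0.         256.39127271]
 [  0.         412.30677724 191.20482439]
 [  0.           0.           1.        ]] 0.01806830922753055 [0.62230689 0.86309024 0.75430385] [[-0.99612252  0.0867061   0.01489898]
 [ 0.03950973  0.59220215 -0.80482022]
 [-0.07860603 -0.80111089 -0.59333164]]
top [[476.22406015   0.         256.89534923]
 [  0.         476.22406015 194.51388466]
 [  0.           0.           1.        ]] -0.14658079802055896 [0.35985942 0.01600576 1.23154286] [[ 0.01105102 -0.99992041  0.00608603]
 [-0.98491809 -0.01193581 -0.17260906]
 [ 0.17266796 -0.00408673 -0.98497161]]
```

View pics/scene0.png

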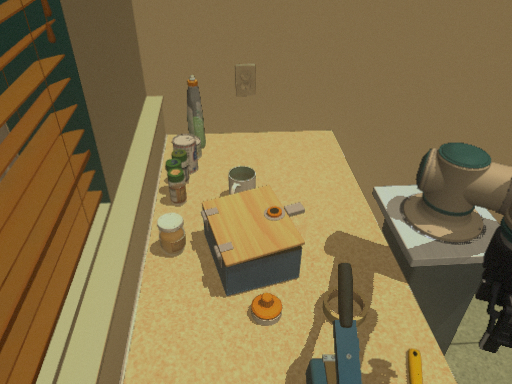

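View pics/top0.png

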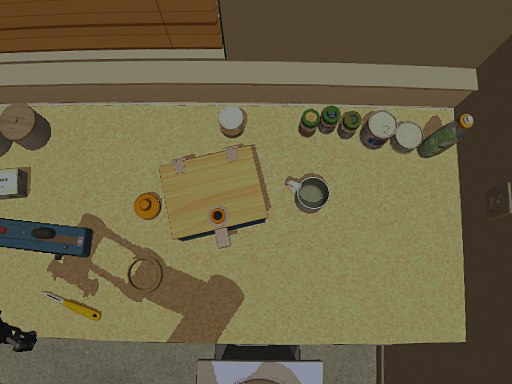

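The top view shows the wooden lid with its button near (217,215) and the tab near (222,237). The hinges are at (180,165) and (232,154), the mug at (312,193), the timer at (147,206) and the tape at (145,274). In the scene view the button is near (274,212) and the tab near (294,209). Next I measure these.

```bash
cat > meas.py <<'E'
from h import *
def wood(im):
    hsv=cv2.cvtColor(im['pixels'],cv2.COLOR_RGB2HSV)
    return hsv
def analyse(n,roi,tag):
    d=np.load(n+'.npz');im={k:d[k] for k in d.files};P=cloud(im)
    return im,P
E
python3 - <<'E'
from h import *
for n,poly in(('top0',[(166,175),(250,152),(263,208),(230,213),(228,205),(205,205),(204,220),(180,234)]),('scene0',[(210,210),(262,194),(262,220),(290,225),(295,240),(240,255)])):
    d=np.load(n+'.npz');im={k:d[k] for k in d.files};P=cloud(im)
    m=np.zeros(P.shape[:2],np.uint8);cv2.fillPoly(m,[np.array(poly)],1)
    Q=P[(m>0)&(im['range_z']>0)]
    A=np.c_[Q[:,:2],np.ones(len(Q))];c=np.linalg.lstsq(A,Q[:,2],rcond=None)[0]
    r=Q[:,2]-A@c;ok=abs(r)<.006;c=np.linalg.lstsq(A[ok],Q[ok,2],rcond=None)[0]
    print(n,c,'resid',np.std(r[ok]),ok.mean(),'tilt',np.arctan(np.hypot(*c[:2])),'dir',np.arctan2(-c[1],-c[0]))
    # orange mask
    hsv=cv2.cvtColor(im['pixels'],cv2.COLOR_RGB2HSV)
    print('px',[im['pixels'][v,u].tolist() for u,v in ([(217,208),(222,237),(200,190),(217,215)] if n=='top0' else [(274,206),(294,209),(240,225),(274,212)])])
    y0,y1,x0,x1=(140,255,150,275) if n=='top0' else (180,300,195,310)
    print(n); c2=cv2.cvtColor(im['pixels'],cv2.COLOR_RGB2BGR)[y0:y1,x0:x1]
    cv2.imwrite(f'pics/{n}_z.png',cv2.resize(c2,None,fx=5,fy=5,interpolation=cv2.INTER_NEAREST))
E
```

```text
top0 [-0.07604588 -0.01935666  0.16520128] resid 0.002046574345634421 0.9972132904608789 tilt 0.07831025820794767 dir 0.2492463706747436
px [[102, 68, 30], [135, 120, 105], [139, 126, 72], [28, 26, 17]]
top0
scene0 [-0.07339058 -0.01881822  0.16225752] resid 0.00120083358746258 1.0 tilt 0.07562031107389822 dir 0.2510041920238388
px [[196, 129, 50], [174, 154, 124], [195, 153, 86], [65, 55, 33]]
scene0
```

View pics/top0_z.png

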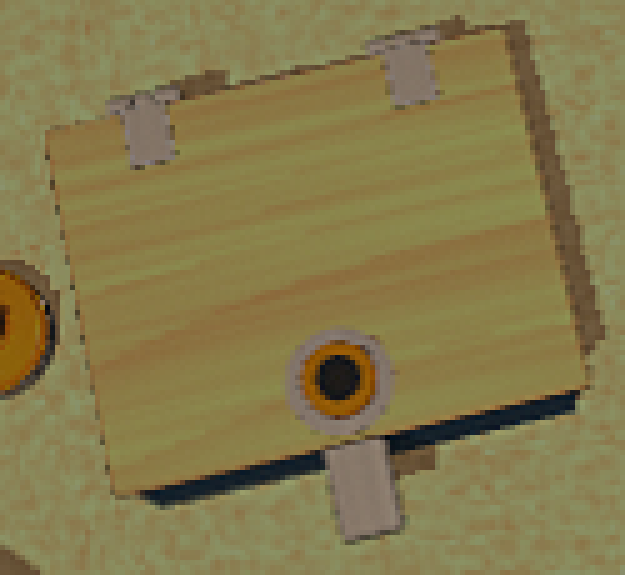

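View pics/scene0_z.png

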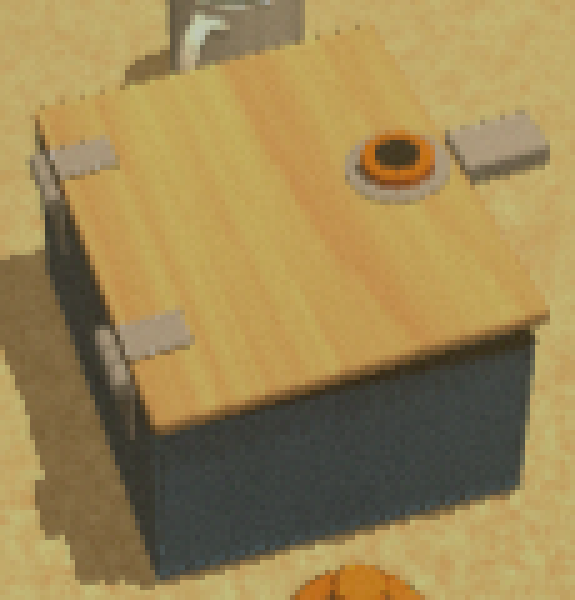

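```bash
python3 - <<'E'
from h import *
L=lambda n:(lambda d:{k:d[k] for k in d.files})(np.load(n+'.npz'))
T,S=L('top0'),L('scene0')
c=np.array([-.0748,-.0191,.1638])
def onpl(im,u,v,dz=0):
    o=-im['R'].T@im['t'];d=im['R'].T@ray(im,u,v)
    t=(c[0]*o[0]+c[1]*o[1]+c[2]+dz-o[2])/(d[2]-c[0]*d[0]-c[1]*d[1]);return o+t*d
zt=lambda x,y:((x+.5)/5-.5+150,(y+.5)/5-.5+140)
zs=lambda x,y:((x+.5)/5-.5+195,(y+.5)/5-.5+180)
C=np.array([onpl(T,*zt(*p)) for p in((47,128),(510,27),(590,388),(113,494))])
print('top corners BL BR FR FL\n',C.round(4));
Sc=np.array([onpl(S,*zs(*p)) for p in((160,430),(36,115),(370,27),(548,318))]);print('scene BL BR FR FL\n',Sc.round(4))
for q in(C,Sc[[0,1,2,3]]):
    e=[q[(i+1)%4]-q[i] for i in range(4)];print([round(float(np.linalg.norm(x)),4) for x in e],'yaw',[float(np.arctan2(x[1],x[0])) for x in e])
def tri(a,b):
    A=np.zeros((3,3));r=np.zeros(3)
    for im,p in((T,a),(S,b)):
        o=-im['R'].T@im['t'];d=im['R'].T@ray(im,*p);d/=np.linalg.norm(d);M=np.eye(3)-np.outer(d,d);A+=M;r+=M@o
    X=np.linalg.solve(A,r);return X
print('button tri',tri(zt(339,379),zs(398,153)),onpl(T,*zt(339,379),.008),onpl(S,*zs(398,153),.008))
print('tab top: corner tri front', tri(zt(403,526),zs(521,111)),tri(zt(343,530),zs(549,149)))
print('tab back', tri(zt(387,441),zs(448,128)), tri(zt(326,449),zs(470,163)))
P=cloud(T);PS=cloud(S)
for n,im,Pq,pp in(('T',T,P,zt(365,485)),('S',S,PS,zs(500,140))):
    u,v=map(lambda z:int(round(z)),pp);print(n,'tab depth',Pq[v-1:v+2,u-1:u+2].reshape(-1,3).mean(0))
for n,p,h in(('mug',(312,193),.09),('timer',(147,206),.05),('tape',(145,274),.025)): print(n,onplane(T,*p,h))
E
```

```text
top corners BL BR FR FL
 [[ 0.6254  0.2496  0.1123]
 [ 0.6782  0.0256  0.1126]
 [ 0.5    -0.0142  0.1267]
 [ 0.4474  0.2076  0.1264]]
scene BL BR FR FL
 [[ 0.6227  0.2549  0.1124]
 [ 0.6788  0.0354  0.1124]
 [ 0.5048 -0.0101  0.1262]
 [ 0.4509  0.2136  0.126 ]]
[0.2302, 0.1831, 0.2279, 0.1834] yaw [-1.3393474477242913, -2.9218511189730125, 1.803718211668209, 0.23198619518441]
[0.2266, 0.1804, 0.2301, 0.1772] yaw [-1.3206484422452482, -2.885882939503338, 1.8070839645504522, 0.23621080843858405]
button tri [0.50304662 0.10261443 0.13211465] [0.50210022 0.10281748 0.13227909] [0.50394652 0.10231178 0.13215065]
tab top: corner tri front [0.43651983 0.07122284 0.12950537] [0.43107188 0.09988305 0.12888247]
tab back [0.47509312 0.07980701 0.12781849] [0.4697326  0.10832664 0.12894514]
T tab depth [0.45206924 0.08876014 0.13083558]
S tab depth [0.45185291 0.09332586 0.12887128]
mug [ 0.56535742 -0.1232234   0.09      ]
timer [0.53418301 0.28823726 0.05      ]
tape [0.36409858 0.29140165 0.025     ]
```

```bash
python3 - <<'E'
from h import *
from scipy.spatial.transform import Rotation as R
q=manip.get_state()['ee_rot'];M=R.from_quat([q[1],q[2],q[3],q[0]]).as_matrix();print(M.round(4))
a=np.arctan2(M[1,0],M[0,0]);g=.24+np.pi/2
print('jaw yaw',a,'turn',(g-a+np.pi/2)%np.pi-np.pi/2, manip.finger_overhang,[x for x in dir(manip) if x[0]!='_'])
ex=np.array([np.cos(.24),np.sin(.24)])
# tab centre from geometry and from measured corners
print('tab grip', [.503,.1026]+(.1583-.2161)*ex, 'corners mean',np.mean([[.4365,.0712],[.4311,.0999],[.4751,.0798],[.4697,.1083]],0))
E
```

```text
[[ 4.312e-01 -9.000e-04 -9.023e-01]
 [ 9.023e-01 -1.400e-03  4.312e-01]
 [-1.600e-03 -1.000e+00  2.000e-04]]
jaw yaw 1.1250035726044147 turn 0.6857927541904818 0.017 ['MotionError', 'finger_overhang', 'get_image', 'get_state', 'sign_off']
tab grip [0.44685667 0.08886079] corners mean [0.4531 0.0898]
```

Call:
arm_command --commands '[[8.5,[0,-4,0],0.06],[8.5,[0,-4,0],0.06],[8.5,[0,-4,0],0.06],[8.5,[0,-4,0],0.06],[8.5,[0,-4,0],0.06],[8.5,[0,-4,0],0.06],[8.5,[1,-4,0],0.06],[8.5,[2,-4,0],0.06],[8.5,[3,-4,0],0.06],[8.5,[4,-4,0],0.06],[8.5,[4,-2,0],0.06],[8.5,[2,-1,0],0.026]]' --grip_force 25

```text
clock: 1.3
position: [0.4062, 0.0911, 0.2483]
ee_rot: [-0.436, 0.438, 0.556, -0.556]
contact_force: [-0.8, 0.1, -0.2]
width: 0.0854
```

Call:
arm_command --commands '[[8.5,[0,0,0],0],[8.5,[0,0,0],0]]'

```text
clock: 1.5
position: [0.4025, 0.0934, 0.2477]
ee_rot: [0.438, -0.436, -0.556, 0.556]
contact_force: [-0.0, -0.1, 0.1]
width: 0.0848
```

Call:
arm_command --commands '[[8.5,[2,-0.2,-1],0],[8.5,[2.3,-0.3,-2],0],[8.5,[0,0,-3],0],[8.5,[0,0,-2],0],[8.5,[0,0,0],0],[8.5,[0,0,0],0]]'

```text
clock: 2.1
position: [0.4453, 0.0893, 0.1687]
ee_rot: [0.436, -0.436, -0.557, 0.557]
contact_force: [0.5, -0.1, -0.0]
width: 0.0849
```

```bash
python3 - <<'E'
from h import *
im=grab('top','top1');c2=cv2.cvtColor(im['pixels'],cv2.COLOR_RGB2BGR)[140:270,150:290]
a=cv2.resize(c2,None,fx=4,fy=4,interpolation=cv2.INTER_NEAREST)
cv2.imwrite('pics/top1z.png',a)
im=grab('scene','scene1');c2=cv2.cvtColor(im['pixels'],cv2.COLOR_RGB2BGR)[120:300,190:350]
cv2.imwrite('pics/scene1z.png',cv2.resize(c2,None,fx=3,fy=3,interpolation=cv2.INTER_NEAREST))
E
```

```text
(no output)
```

View pics/top1z.png

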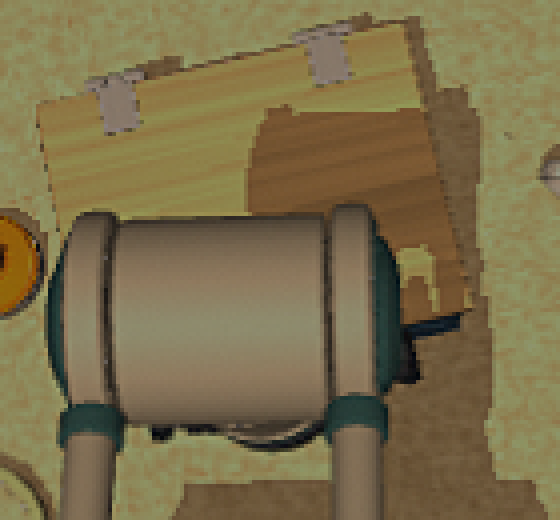

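View pics/scene1z.png

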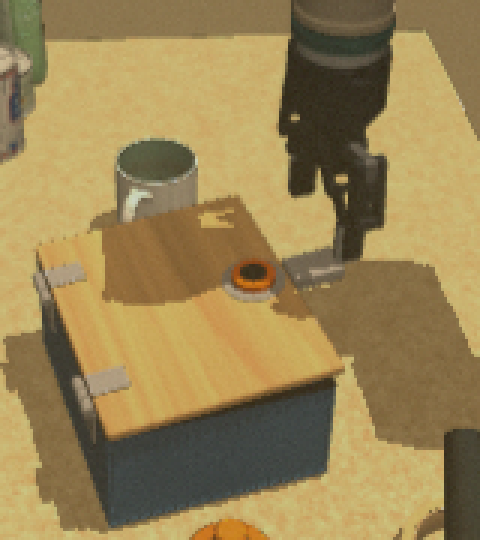

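The top view has the wrist covering the tab. In the scene view (zoomed crop) the two fingers, at (300,190) and (345,255), are on either side of the tab at (315,270). I lower slowly and watch the force.

Call:
arm_command --commands '[[8.5,[0,0,-1.5],0],[8.5,[0,0,-1.0],0],[8.5,[0,0,-1.0],0],[8.5,[0,0,0],0]]'

```text
clock: 2.6
position: [0.4454, 0.0885, 0.1324]
ee_rot: [0.437, -0.436, -0.556, 0.557]
contact_force: [0.6, 0.4, -0.4]
width: 0.0848
```

Call:
arm_command --commands '[[8.5,[0,0,-1.4],0],[8.5,[0,0,0],0],[8.5,[0,0,0],0]]'

```text
clock: 2.9
position: [0.4464, 0.0885, 0.1196]
ee_rot: [0.437, -0.436, -0.556, 0.556]
contact_force: [-0.5, 0.9, 0.9]
width: 0.0847
```

```bash
python3 - <<'E'
from h import *
im=grab('scene','scene2');c2=cv2.cvtColor(im['pixels'],cv2.COLOR_RGB2BGR)[150:260,240:340]
cv2.imwrite('pics/scene2z.png',cv2.resize(c2,None,fx=5,fy=5,interpolation=cv2.INTER_NEAREST))
E
```

```text
(no output)
```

View pics/scene2z.png

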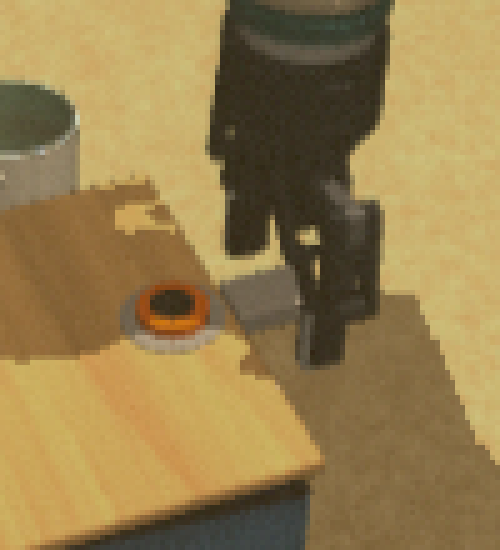

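The tab, around (265,295) in the crop, lies between the two fingers at (245,220) and (325,330). The fingers don't touch it, so I close.

Call:
arm_command --commands '[[6,[0,0,0],0],[4.5,[0,0,0],0],[3.5,[0,0,0],0],[2.5,[0,0,0],0],[2.5,[0,0,0],0],[2.5,[0,0,0],0],[2.5,[0,0,0],0]]' --grip_force 25

```text
clock: 3.65
position: [0.4463, 0.0889, 0.1195]
ee_rot: [-0.437, 0.436, 0.557, -0.556]
contact_force: [-0.3, 4.0, 2.1]
width: 0.0293
```

Call:
arm_command --commands '[[2,[0,0,0],0],[2,[0,0,0],0],[2,[0,0,0],0]]'

```text
clock: 3.95
position: [0.4462, 0.0889, 0.1193]
ee_rot: [-0.437, 0.436, 0.556, -0.556]
contact_force: [-1.8, 5.6, 2.0]
width: 0.0297
```

```bash
python3 - <<'E'
import numpy as np
phi=np.linspace(.091,.82,23);r=21.7;ex=np.array([np.cos(.243),np.sin(.243)])
p=np.c_[-r*np.cos(phi)[:,None]*ex,r*np.sin(phi)];p-=p[0];p=p.round(2)
print(np.diff(p,axis=0).round(2).tolist(),p[-1])
E
```

```text
[[0.07, 0.02, 0.71], [0.1, 0.02, 0.72], [0.12, 0.03, 0.7], [0.15, 0.04, 0.71], [0.16, 0.04, 0.7], [0.19, 0.05, 0.69], [0.21, 0.05, 0.68], [0.23, 0.06, 0.68], [0.26, 0.06, 0.67], [0.27, 0.07, 0.66], [0.3, 0.07, 0.65], [0.32, 0.08, 0.64], [0.34, 0.08, 0.63], [0.35, 0.09, 0.62], [0.38, 0.1, 0.61], [0.4, 0.09, 0.59], [0.41, 0.11, 0.58], [0.44, 0.1, 0.56], [0.45, 0.12, 0.55], [0.47, 0.11, 0.53], [0.48, 0.12, 0.51], [0.51, 0.13, 0.5]] [ 6.61  1.64 13.89]
```

Call:
arm_command --commands '[[2,[0.05,0.07,0.35],0],[2,[0.05,0.05,0.35],0],[2,[0.1,0.02,0.7],0],[2,[0.1,0.03,0.7],0],[2,[0.15,0.04,0.7],0],[2,[0.15,0.04,0.7],0]]' --grip_force 30

```text
clock: 4.55
position: [0.4521, 0.0905, 0.1549]
ee_rot: [0.436, -0.436, -0.556, 0.557]
contact_force: [0.1, -1.3, -6.1]
width: 0.0294
```

Call:
arm_command --commands '[[2,[0.2,0.05,0.7],0],[2,[0.2,0.05,0.7],0],[2,[0.2,0.06,0.7],0],[2,[0.25,0.06,0.7],0],[2,[0.3,0.07,0.65],0],[2,[0.3,0.07,0.65],0],[2,[0.3,0.08,0.65],0]]'

```text
clock: 5.25
position: [0.47, 0.095, 0.2022]
ee_rot: [0.436, -0.437, -0.556, 0.557]
contact_force: [1.0, -4.2, -5.8]
width: 0.0294
```

Call:
arm_command --commands '[[2,[0.35,0.08,0.65],0],[2,[0.35,0.09,0.6],0],[2,[0.4,0.1,0.6],0],[2,[0.4,0.1,0.6],0],[2,[0.4,0.1,0.6],0],[2,[0.45,0.1,0.55],0],[2,[0.45,0.1,0.55],0]]'

```text
clock: 5.95
position: [0.4977, 0.102, 0.2436]
ee_rot: [0.437, -0.436, -0.556, 0.557]
contact_force: [-0.8, -4.4, -5.7]
width: 0.0294
```

Call:
arm_command --commands '[[2,[0.47,0.11,0.53],0],[2,[0.48,0.12,0.5],0],[2,[0.3,0.07,0.3],0],[2,[0,0,0],0],[2,[0,0,0],0]]'

```text
clock: 6.45
position: [0.5108, 0.1053, 0.2576]
ee_rot: [-0.436, 0.437, 0.557, -0.556]
contact_force: [-0.9, -5.1, 0.6]
width: 0.0296
```

Call:
arm_command --commands '[[2,[0,-0.1,0],0],[2,[0,0,0],0],[4,[0,0,0],0],[5,[0,0,0],0],[6,[0,0,0],0],[7,[0,0,0],0],[7,[0,0,0],0],[7,[0,0,0],0]]'

```text
clock: 7.25
position: [0.5104, 0.1041, 0.2566]
ee_rot: [-0.437, 0.437, 0.556, -0.556]
contact_force: [0.9, 0.1, 0.6]
width: 0.0698
```

```bash
python3 - <<'E'
from h import *
s=manip.get_state();print(s['position'],s['contact_force'],s['width'])
im=grab('scene','scene3');c2=cv2.cvtColor(im['pixels'],cv2.COLOR_RGB2BGR)[90:300,190:350]
cv2.imwrite('pics/scene3z.png',cv2.resize(c2,None,fx=3,fy=2.8,interpolation=cv2.INTER_NEAREST))
E
```

```text
[0.51037773 0.1041087  0.25661219] [0.9005537  0.09833106 0.55288865] 0.06981773978096098
```

View pics/scene3z.png

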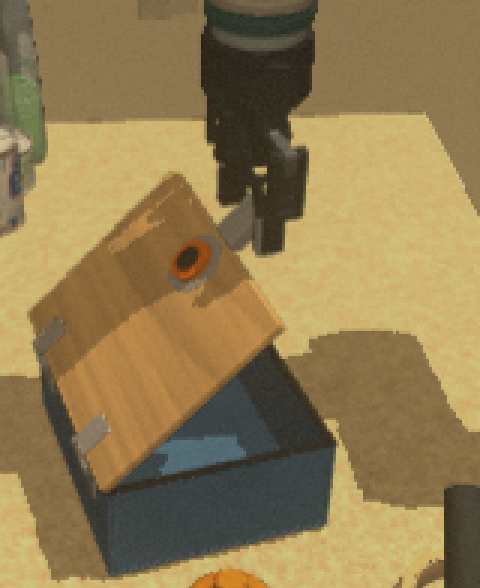

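The lid stands about half open, with the button near (190,258) in the crop. The tab at (240,225) is between the open fingers. I withdraw straight up and let the lid stand.

Call:
arm_command --commands '[[7,[0,0,1],0],[7,[0,0,2],0],[7,[0,0,3],0],[5,[0,0,3],0],[3,[-1,0,1],0],[0,[0,0,0],0],[0,[0,0,0],0],[0,[0,0,0],0],[0,[0,0,0],0],[0,[0,0,0],0],[0,[0,0,0],0],[0,[0,0,0],0]]'

```text
clock: 8.5
position: [0.5003, 0.1041, 0.3564]
ee_rot: [0.437, -0.436, -0.556, 0.556]
contact_force: [-0.1, 0.4, -0.4]
width: 0.0002
```

Call:
arm_command --commands '[[0,[-1,0,0],0],[0,[-2,0,0],0],[0,[-2,0,0],0],[0,[-2,0,0],0],[0,[-1,0,0],0],[0,[0,0,0],0],[0,[0,0,0],0],[0,[0,0,0],0],[0,[0,0,0],0],[0,[0,0,0],0],[0,[0,0,0],0],[0,[0,0,0],0]]'

```text
clock: 9.7
position: [0.4205, 0.104, 0.3565]
ee_rot: [0.437, -0.436, -0.556, 0.556]
contact_force: [-0.3, 0.5, -0.1]
width: -0.0
```

```bash
python3 - <<'E'
from h import *
s=manip.get_state();print(s['clock'],s['position'],s['contact_force'],s['width'])
im=grab('scene','scene4');c2=cv2.cvtColor(im['pixels'],cv2.COLOR_RGB2BGR)[120:300,190:350]
cv2.imwrite('pics/scene4z.png',cv2.resize(c2,None,fx=4,fy=3.3,interpolation=cv2.INTER_NEAREST))
im=grab('top','top4');c2=cv2.cvtColor(im['pixels'],cv2.COLOR_RGB2BGR)[130:270,140:290]
cv2.imwrite('pics/top4z.png',cv2.resize(c2,None,fx=4,fy=4,interpolation=cv2.INTER_NEAREST))
E
```

```text
9.7 [0.42048224 0.10404991 0.35647303] [-0.27511101  0.48036064 -0.12841928] -1.6958092800649366e-05
```

View pics/scene4z.png

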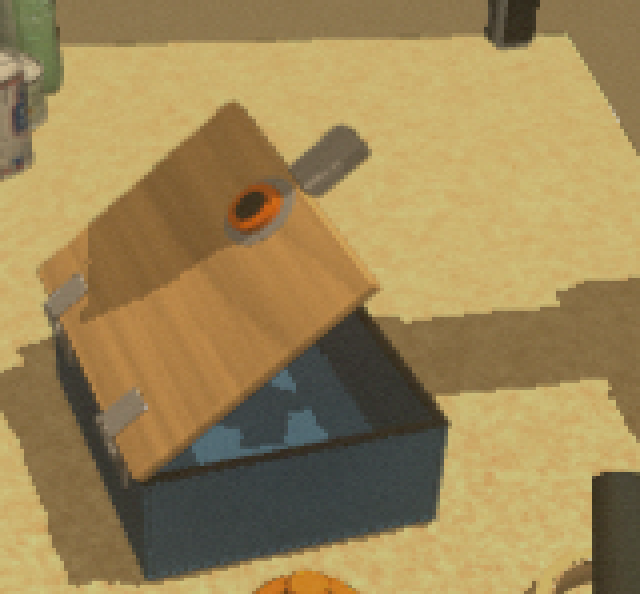

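View pics/top4z.png

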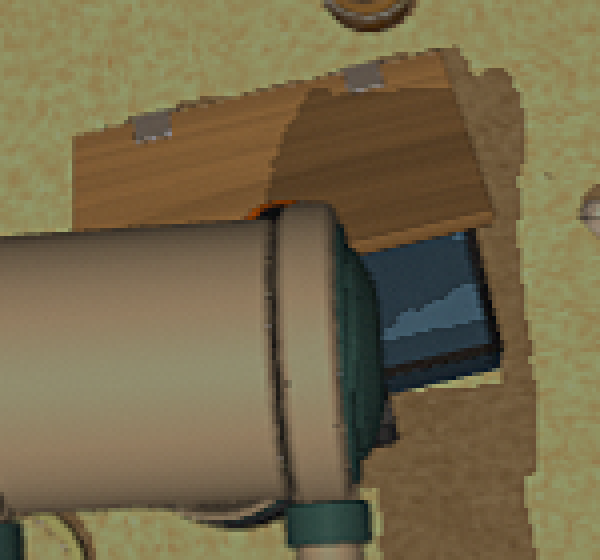

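```bash
python3 - <<'E'
from h import *
d=np.load('scene4.npz');im={k:d[k] for k in d.files};P=cloud(im)
z=lambda x,y:((x+.5)/4-.5+190,(y+.5)/3.3-.5+120)
m=np.zeros(P.shape[:2],np.uint8);cv2.fillPoly(m,[np.array([z(*p) for p in((80,270),(225,120),(265,165),(200,240),(300,260),(350,285),(170,430))]).round().astype(np.int32)],1)
Q=P[(m>0)&(im['range_z']>0)]
for _ in range(3):
    c=Q.mean(0);n=np.linalg.svd(Q-c,full_matrices=False)[2][2];n*=np.sign(n[2]);r=(Q-c)@n;Q=Q[abs(r)<.005]
print('n',n,'angle',np.arccos(n[2]),'yaw',np.arctan2(n[1],n[0]),r.std())
o=-im['R'].T@im['t']
def onpl(u,v,h):
    dd=im['R'].T@ray(im,u,v);return o+dd*(((c+n*h-o)@n)/(dd@n))
B=onpl(*z(250,207),.008);print('button',B)
th=np.arccos(n[2]);ex=np.array([np.cos(.243),np.sin(.243),0])
xl=-np.cos(th)*ex+np.array([0,0,np.sin(th)])
H=B-.160*xl-.016*n;print('hinge',H,'orig est',[.6567,.1403,.1039])
for name,p in(('BL',(140,477)),('BR',(40,272)),('FR',(232,103)),('FL',(375,287))): print(name,onpl(*z(*p),0))
print('button depth',P[tuple(int(round(a)) for a in z(250,207))[::-1]])
E
```

```text
n [0.68312999 0.17131046 0.70991982] angle 0.7814119743348492 yaw 0.24570592157183818 0.0009833401336355146
button [0.55900844 0.11728769 0.22676934]
hinge [0.6583284  0.14187756 0.10272542] orig est [0.6567, 0.1403, 0.1039]
BL [0.62669875 0.25515139 0.11709671]
BR [0.68405246 0.03601078 0.11478805]
FR [0.56116455 0.00435968 0.24067632]
FL [0.50501238 0.22574396 0.24128736]
button depth [0.55911751 0.11517768 0.22632109]
```

Lid angle is 0.78 rad, yaw 0.246, and the keeper has not moved. The button is at about (0.559, 0.117, 0.227). I move above the button with the fingers closed.

Call:
arm_command --commands '[[0,[2,0.2,0],0],[0,[3,0.3,0],0],[0,[3,0.3,0],0],[0,[3,0.3,0],0],[0,[2.2,0.2,0],0],[0,[1.0,0,-1],0],[0,[0,0,-2],0],[0,[0,0,-3],0],[0,[0,0,-2],0],[0,[0,0,-1.1],0],[0,[0,0,0],0],[0,[0,0,0],0]]'

```text
clock: 11.0
position: [0.5625, 0.1171, 0.2663]
ee_rot: [-0.436, 0.437, 0.557, -0.556]
contact_force: [-0.2, -0.0, 0.6]
width: 0.0003
```

```bash
python3 - <<'E'
from h import *
s=manip.get_state();print(s['position'],s['contact_force'])
im=grab('scene','scene5');c2=cv2.cvtColor(im['pixels'],cv2.COLOR_RGB2BGR)[120:300,190:350]
cv2.imwrite('pics/scene5z.png',cv2.resize(c2,None,fx=4,fy=3.3,interpolation=cv2.INTER_NEAREST))
H=np.array([.6575,.141,.1033]);ex=np.array([np.cos(.244),np.sin(.244),0])
def tip(th,R=.169):
    f=R*np.cos(th)-.016*np.sin(th)-.011;return H-f*ex+np.array([0,0,R*np.sin(th)+.016*np.cos(th)])
tcp=lambda th:tip(th)+[0,0,.017]
ths=np.linspace(.781,0,27);p=np.array([tcp(t) for t in ths])*100
print(p[0],p[-1]);print(np.diff(p.round(2),axis=0).round(2).tolist())
E
```

```text
[0.56245547 0.11709247 0.26632486] [-0.22719973 -0.02446313  0.58049664]
[56.26341247 11.73821514 25.06376652] [50.41800554 10.28294015 13.63      ]
[[-0.37, -0.1, -0.33], [-0.37, -0.09, -0.34], [-0.35, -0.08, -0.36], [-0.35, -0.09, -0.36], [-0.33, -0.08, -0.38], [-0.32, -0.08, -0.39], [-0.31, -0.08, -0.39], [-0.3, -0.08, -0.41], [-0.29, -0.07, -0.41], [-0.28, -0.07, -0.43], [-0.26, -0.06, -0.43], [-0.25, -0.06, -0.44], [-0.24, -0.06, -0.45], [-0.22, -0.06, -0.45], [-0.21, -0.05, -0.46], [-0.2, -0.05, -0.47], [-0.18, -0.05, -0.47], [-0.17, -0.04, -0.48], [-0.16, -0.04, -0.49], [-0.14, -0.03, -0.49], [-0.13, -0.03, -0.49], [-0.11, -0.03, -0.5], [-0.1, -0.03, -0.5], [-0.08, -0.02, -0.5], [-0.07, -0.01, -0.5], [-0.05, -0.02, -0.51]]
```

View pics/scene5z.png

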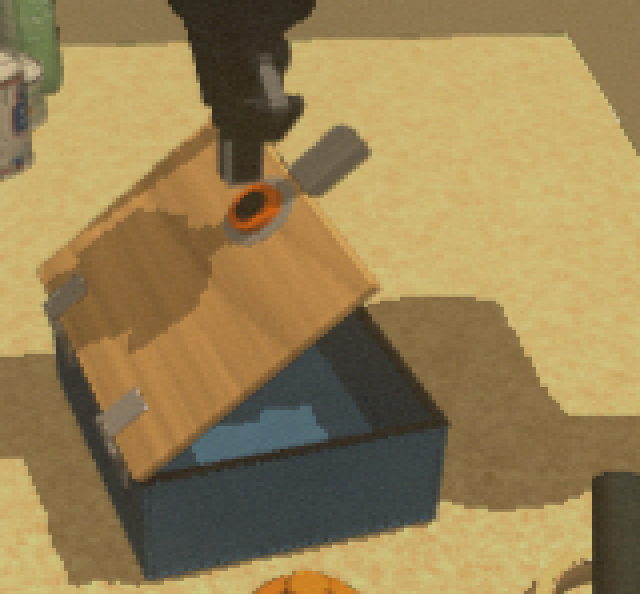

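The closed fingertips at (242,180) in the crop are just above the button at (250,207). I come down gently to contact.

Call:
arm_command --commands '[[0,[0,0,-0.5],0],[0,[0,0,-0.4],0],[0,[0,0,-0.3],0],[0,[0,0,-0.2],0],[0,[0,0,0],0]]'

```text
clock: 11.55
position: [0.5621, 0.1171, 0.2512]
ee_rot: [0.437, -0.436, -0.556, 0.556]
contact_force: [0.9, -0.4, 0.7]
width: 0.0
```

Call:
arm_command --commands '[[0,[0,0,-0.2],0],[0,[0,0,-0.2],0],[0,[0,0,0],0]]'

```text
clock: 11.85
position: [0.5624, 0.1171, 0.2476]
ee_rot: [-0.436, 0.437, 0.556, -0.556]
contact_force: [-0.4, -0.1, 0.7]
width: 0.0001
```

Call:
arm_command --commands '[[0,[0,0,-0.2],0],[0,[0,0,-0.2],0],[0,[0,0,0],0]]'

```text
clock: 12.15
position: [0.5627, 0.1171, 0.2438]
ee_rot: [-0.436, 0.437, 0.557, -0.556]
contact_force: [1.1, 0.1, 2.1]
width: -0.0002
```

Call:
arm_command --commands '[[0,[0,0,-0.2],0],[0,[0,0,-0.1],0],[0,[0,0,0],0]]'

```text
clock: 12.45
position: [0.5622, 0.117, 0.2405]
ee_rot: [0.437, -0.436, -0.556, 0.556]
contact_force: [-0.0, 0.4, 2.7]
width: -0.0003
```

Call:
arm_command --commands '[[0,[-0.3,-0.08,-0.33],0],[0,[-0.35,-0.08,-0.35],0],[0,[-0.35,-0.08,-0.35],0],[0,[-0.35,-0.08,-0.35],0],[0,[-0.33,-0.08,-0.38],0],[0,[-0.32,-0.08,-0.4],0]]'

```text
clock: 13.05
position: [0.5424, 0.1122, 0.2186]
ee_rot: [-0.436, 0.437, 0.556, -0.556]
contact_force: [2.1, -0.2, 1.2]
width: 0.0001
```

Call:
arm_command --commands '[[0,[-0.31,-0.08,-0.4],0],[0,[-0.3,-0.08,-0.4],0],[0,[-0.3,-0.07,-0.4],0],[0,[-0.28,-0.07,-0.43],0],[0,[-0.26,-0.06,-0.43],0],[0,[0,0,0],0]]'

```text
clock: 13.65
position: [0.5264, 0.1086, 0.1975]
ee_rot: [0.437, -0.436, -0.556, 0.557]
contact_force: [0.2, 0.1, 0.1]
width: -0.0003
```

```bash
python3 - <<'E'
from h import *
im=grab('scene','scene6');c2=cv2.cvtColor(im['pixels'],cv2.COLOR_RGB2BGR)[120:300,190:350]
cv2.imwrite('pics/scene6z.png',cv2.resize(c2,None,fx=4,fy=3.3,interpolation=cv2.INTER_NEAREST))
E
```

```text
(no output)
```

View pics/scene6z.png

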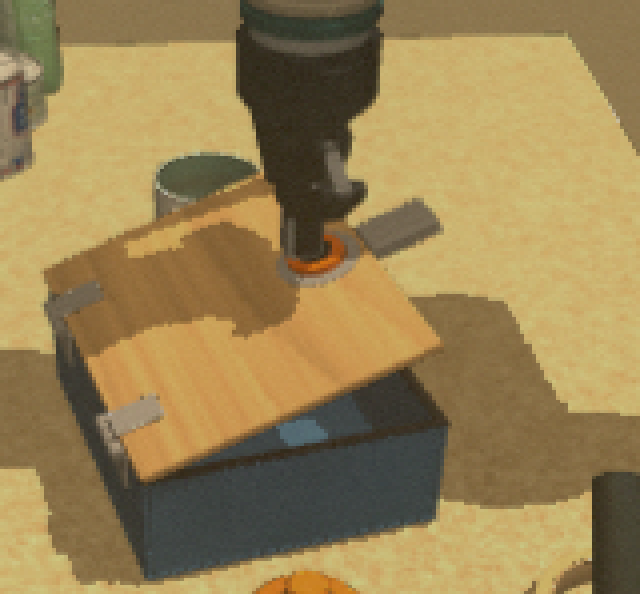

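The lid is roughly at 0.45 rad and the tips sit on the button at (305,258) in the crop. I continue along the arc.

Call:
arm_command --commands '[[0,[-0.25,-0.06,-0.43],0],[0,[-0.25,-0.06,-0.44],0],[0,[-0.24,-0.06,-0.45],0],[0,[-0.22,-0.06,-0.45],0],[0,[-0.21,-0.05,-0.46],0],[0,[-0.2,-0.05,-0.47],0],[0,[0,0,0],0]]'

```text
clock: 14.4
position: [0.513, 0.105, 0.1705]
ee_rot: [0.437, -0.436, -0.556, 0.557]
contact_force: [-1.3, 0.3, 0.6]
width: 0.0003
```

Call:
arm_command --commands '[[0,[-0.18,-0.04,-0.45],0],[0,[-0.16,-0.04,-0.45],0],[0,[-0.15,-0.04,-0.45],0],[0,[-0.13,-0.03,-0.45],0],[0,[-0.1,-0.03,-0.4],0],[0,[-0.1,-0.02,-0.3],0],[0,[0,0,0],0]]'

```text
clock: 15.1
position: [0.505, 0.1031, 0.1457]
ee_rot: [0.437, -0.436, -0.556, 0.557]
contact_force: [0.1, -0.4, -0.1]
width: 0.0
```

Call:
arm_command --commands '[[0,[0,0,-0.2],0],[0,[0,0,-0.2],0],[0,[0,0,-0.1],0],[0,[0,0,0],0]]'

```text
clock: 15.5
position: [0.5056, 0.1033, 0.1411]
ee_rot: [0.437, -0.436, -0.556, 0.556]
contact_force: [0.0, -0.8, 0.1]
width: 0.0002
```

Call:
arm_command --commands '[[0,[0,0,-0.2],0],[0,[0,0,-0.1],0],[0,[0,0,0],0]]'

```text
clock: 15.8
position: [0.5059, 0.1033, 0.1383]
ee_rot: [-0.437, 0.436, 0.556, -0.556]
contact_force: [-0.4, 0.0, 0.8]
width: -0.0001
```

Call:
arm_command --commands '[[0,[0,0,-0.1],0],[0,[0,0,-0.1],0],[0,[0,0,0],0]]'

```text
clock: 16.1
position: [0.5059, 0.1033, 0.1366]
ee_rot: [-0.436, 0.437, 0.556, -0.556]
contact_force: [-1.7, -0.2, 3.6]
width: -0.0001
```

Call:
arm_command --commands '[[0,[0,0,-0.1],0],[0,[0,0,0],0]]'

```text
clock: 16.3
position: [0.5059, 0.1033, 0.1358]
ee_rot: [-0.436, 0.437, 0.556, -0.556]
contact_force: [-2.1, 0.2, 3.8]
width: -0.0001
```

Call:
arm_command --commands '[[0,[0,0,-0.1],0],[0,[0,0,0],0]]'

```text
clock: 16.5
position: [0.5059, 0.1033, 0.1349]
ee_rot: [-0.436, 0.437, 0.556, -0.556]
contact_force: [-2.8, 0.2, 5.7]
width: 0.0003
```

Call:
arm_command --commands '[[0,[0,0,-0.1],0],[0,[0,0,0],0]]'

```text
clock: 16.7
position: [0.5059, 0.1033, 0.1339]
ee_rot: [-0.436, 0.437, 0.556, -0.556]
contact_force: [-2.0, -1.0, 7.1]
width: -0.0001
```

```bash
python3 - <<'E'
from h import *
s=manip.get_state();print(s['position'],s['contact_force'])
im=grab('scene','scene7');c2=cv2.cvtColor(im['pixels'],cv2.COLOR_RGB2BGR)[150:300,190:310]
cv2.imwrite('pics/scene7z.png',cv2.resize(c2,None,fx=5,fy=4,interpolation=cv2.INTER_NEAREST))
E
```

```text
[0.50590059 0.10328457 0.13394051] [-2.04503565 -1.04861444  7.08743406]
```

View pics/scene7z.png

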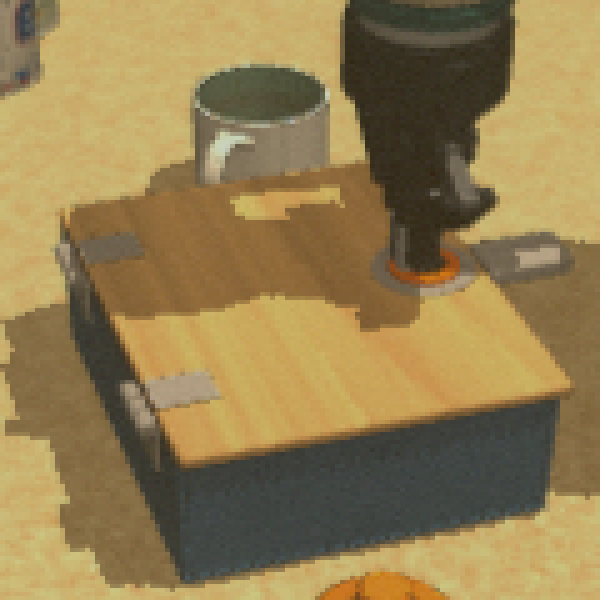

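The lid lies flat on the rim and the tips press on the button at (420,265) in the crop. At 7 N the button is going in, so I go on in small steps.

Call:
arm_command --commands '[[0,[0,0,-0.1],0],[0,[0,0,0],0]]'

```text
clock: 16.95
position: [0.506, 0.1033, 0.133]
ee_rot: [-0.436, 0.437, 0.556, -0.556]
contact_force: [-1.8, 0.3, 6.2]
width: -0.0001
```

Call:
arm_command --commands '[[0,[0,0,-0.1],0],[0,[0,0,0],0]]'

```text
clock: 17.15
position: [0.5059, 0.1033, 0.1321]
ee_rot: [-0.436, 0.437, 0.556, -0.556]
contact_force: [-3.0, -0.4, 7.9]
width: 0.0
```

Call:
arm_command --commands '[[0,[0,0,-0.05],0],[0,[0,0,0],0]]'

```text
clock: 17.35
position: [0.5059, 0.1033, 0.1317]
ee_rot: [-0.436, 0.437, 0.556, -0.556]
contact_force: [-2.4, 0.4, 7.8]
width: -0.0002
```

Call:
arm_command --commands '[[0,[0,0,-0.05],0],[0,[0,0,0],0]]'

```text
clock: 17.55
position: [0.5059, 0.1033, 0.1313]
ee_rot: [-0.436, 0.437, 0.556, -0.556]
contact_force: [-2.4, -1.0, 8.0]
width: 0.0003
```

Call:
arm_command --commands '[[0,[0,0,-0.05],0],[0,[0,0,0],0]]'

```text
clock: 17.75
position: [0.5059, 0.1033, 0.1309]
ee_rot: [-0.436, 0.437, 0.556, -0.556]
contact_force: [-3.7, -1.3, 9.2]
width: -0.0001
```

Call:
arm_command --commands '[[0,[0,0,-0.03],0],[0,[0,0,0],0]]'

```text
clock: 17.95
position: [0.5059, 0.1033, 0.1309]
ee_rot: [-0.436, 0.437, 0.557, -0.556]
contact_force: [-3.7, -1.1, 10.1]
width: -0.0
```

Call:
arm_command --commands '[[0,[0,0,-0.03],0],[0,[0,0,0],0]]'

```text
clock: 18.15
position: [0.506, 0.1033, 0.1309]
ee_rot: [-0.436, 0.437, 0.557, -0.556]
contact_force: [-4.8, 0.1, 13.4]
width: 0.0001
```

Call:
arm_command --commands '[[0,[0,0,-0.03],0],[0,[0,0,0],0]]'

```text
clock: 18.35
position: [0.506, 0.1033, 0.1308]
ee_rot: [-0.436, 0.437, 0.557, -0.556]
contact_force: [-4.6, -0.8, 14.1]
width: 0.0
```

The position has stalled at the stop, with about 14.8 N total. I hold here.

Call:
arm_command --commands '[[0,[0,0,0],0],[0,[0,0,0],0],[0,[0,0,0],0],[0,[0,0,0],0]]'

```text
clock: 18.75
position: [0.506, 0.1033, 0.1309]
ee_rot: [-0.436, 0.437, 0.557, -0.556]
contact_force: [-4.6, -0.4, 14.4]
width: 0.0001
```

Call:
arm_command --commands '[[0,[0,0,0],0],[0,[0,0,0],0],[0,[0,0,0],0],[0,[0,0,0],0],[0,[0,0,0],0],[0,[0,0,0],0],[0,[0,0,0],0],[0,[0,0,0],0],[0,[0,0,0],0],[0,[0,0,0],0]]'

```text
clock: 19.75
position: [0.506, 0.1033, 0.1309]
ee_rot: [-0.436, 0.437, 0.557, -0.556]
contact_force: [-4.2, -0.0, 15.0]
width: -0.0001
```

Call:
arm_command --commands '[[0,[0,0,0],0],[0,[0,0,0],0],[0,[0,0,0],0],[0,[0,0,0],0],[0,[0,0,0],0],[0,[0,0,0],0],[0,[0,0,0],0],[0,[0,0,0],0],[0,[0,0,0],0],[0,[0,0,0],0]]'

```text
clock: 20.75
position: [0.506, 0.1033, 0.1309]
ee_rot: [-0.436, 0.437, 0.557, -0.556]
contact_force: [-5.1, -0.4, 14.4]
width: -0.0
```

```bash
python3 - <<'E'
from h import *
im=grab('scene','scene8');P=cloud(im)
c2=cv2.cvtColor(im['pixels'],cv2.COLOR_RGB2BGR)[150:300,190:310]
cv2.imwrite('pics/scene8z.png',cv2.resize(c2,None,fx=5,fy=4,interpolation=cv2.INTER_NEAREST))
z=lambda x,y:((x+.5)/5-.5+190,(y+.5)/4-.5+150)
m=np.zeros(P.shape[:2],np.uint8);cv2.fillPoly(m,[np.array([z(*p) for p in((80,215),(340,170),(350,250),(370,330),(480,310),(550,375),(240,440),(230,370),(140,370))]).round().astype(np.int32)],1)
Q=P[(m>0)&(im['range_z']>0)]
for _ in range(4):
    c=Q.mean(0);n=np.linalg.svd(Q-c,full_matrices=False)[2][2];n*=np.sign(n[2]);r=(Q-c)@n;Q=Q[abs(r)<.004]
print(n,np.arcsin(n@[.97,.242,0]),c,manip.get_state()['contact_force'])
E
```

```text
[-2.54993398e-03 -1.81586943e-04  9.99996732e-01] -0.0025173826588376375 [0.57312326 0.13011185 0.11110519] [-3.9831074  -0.5030301  14.05744296]
```

The lid is flat (-0.003 rad) and the push has been held for over 2 s. I release.

Call:
arm_command --commands '[[0,[0,0,0.1],0],[0,[0,0,0.1],0],[0,[0,0,0.3],0],[0,[0,0,0.8],0],[0,[0,0,2],0],[0,[0,0,3],0],[0,[0,0,4],0],[0,[-3,0,3],0],[0,[-4,0,0],0],[0,[-4,0,0],0],[0,[0,0,0],0],[0,[0,0,0],0]]'

```text
clock: 22.0
position: [0.3959, 0.1033, 0.2628]
ee_rot: [-0.436, 0.437, 0.557, -0.556]
contact_force: [1.1, -0.1, 0.4]
width: -0.0001
```

```bash
python3 - <<'E'
from h import *
im=grab('scene','scene9');P=cloud(im);print(manip.get_state()['contact_force'],manip.get_state()['position'])
c2=cv2.cvtColor(im['pixels'],cv2.COLOR_RGB2BGR)[150:300,190:310]
cv2.imwrite('pics/scene9z.png',cv2.resize(c2,None,fx=5,fy=4,interpolation=cv2.INTER_NEAREST))
t=grab('top','top9')
z=lambda x,y:((x+.5)/5-.5+190,(y+.5)/4-.5+150)
m=np.zeros(P.shape[:2],np.uint8);cv2.fillPoly(m,[np.array([z(*p) for p in((80,215),(340,170),(350,250),(370,330),(480,310),(550,375),(240,440),(230,370),(140,370))]).round().astype(np.int32)],1)
Q=P[(m>0)&(im['range_z']>0)]
for _ in range(4):
    c=Q.mean(0);n=np.linalg.svd(Q-c,full_matrices=False)[2][2];n*=np.sign(n[2]);r=(Q-c)@n;Q=Q[abs(r)<.004]
print('tilt',np.arcsin(n@[.97,.242,0]),c)
# button height over panel: darkest/orange blob
hsv=cv2.cvtColor(im['pixels'],cv2.COLOR_RGB2HSV)
b=(hsv[...,0]<16)&(hsv[...,1]>190);b[:190]=0;b[230:]=0;b[:,:255]=0;b[:,300:]=0
B=P[b];print(b.sum(),'button h',np.median((B-c)@n),B.mean(0))
o=np.load('scene0.npz')
for nm,sl in(('mug',np.s_[165:190,225:258]),('timer',np.s_[290:328,245:288])):
    print(nm,cv2.phaseCorrelate(*[cv2.cvtColor(x['pixels'],cv2.COLOR_RGB2GRAY)[sl].astype(np.float32) for x in(o,im)]))
E
```

```text
[ 0.66095635 -0.4670735  -0.20873314] [0.39682125 0.1033339  0.26265496]
tilt -0.0023230242836849713 [0.57301465 0.13014684 0.11113615]
40 button h 0.002316242225033729 [0.50335122 0.10225502 0.11326566]
mug ((0.12821289463885677, 0.5989853947431758), 0.9679834498299493)
timer ((0.5751616280783693, -0.007653047364435395), 1.0021492238839467)
```

View pics/scene9z.png

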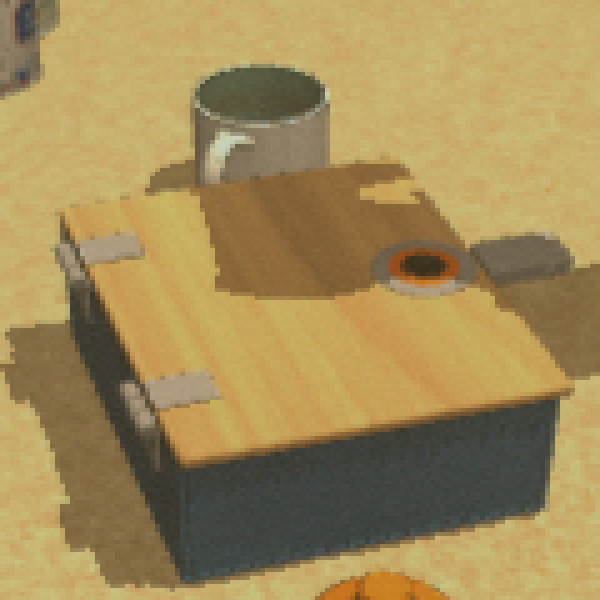

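View pics/top9.png

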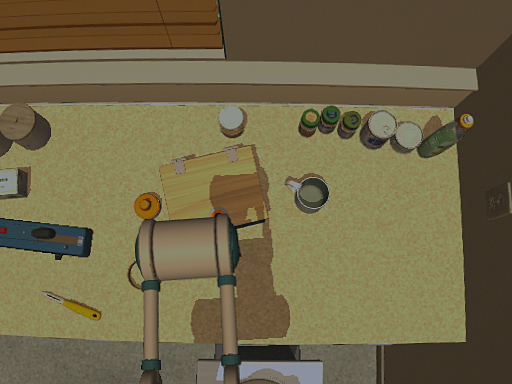

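The lid is shut and the button sits 2.3 mm above the panel, which matches fully down. Nothing touches the lid, and the mug, at (312,193) in the top view, and the timer, at (147,206), are where they were. I hand the job in.

```bash
python3 -c "
from rig import manip
print(manip.sign_off())"
```

```text
the job is handed in; nothing more can be done
None
```

The lid has been opened, left to stand and pushed shut, and its seal pressed, in about 22 s of the 72 s allowed. I have handed the job in, and sign-off gives no verdict.

- **Opening:** I gripped the tab and lifted the lid to 0.78 rad, measured with a plane fit. It then stood by itself for more than two seconds with the fingers clear.
- **Closing:** I pushed the lid slowly shut with closed fingertips on the button and pressed the button to its stop.
- **Holding:** I kept a steady push of about 14 to 15 N vertically (about 15 N in total) for over 2 s, then let go. No force reading between moves went above 16 N in total, against the 20 N limit.

**Last checks:**
- **Lid:** the plane fit puts the lid at -0.002 rad, so it is shut.
- **Button:** it stands 2.3 mm above the panel, so it is fully down. Nothing touches the lid or the button.
- **Keeper:** I saw no movement. With the lid half open, the hinge line was within about 3 mm of its first estimate. I did not measure the keeper again at the very end.
- **Mug and timer:** they shifted by less than a pixel in the scene picture.
- **Tape:** it was partly hidden by the arm in the last top view, so I did not measure it, but the arm never came near it.

On the first touch, the fingertips met the button about 5 mm lower than I had calculated, probably because their edges are rounded. I found the contact by force instead.

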